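# Shut the tablet box and lift the last tablet in the tongs

## Robot

A 7-joint arm with a two-finger parallel gripper is mounted at the origin on the work surface. World frame = base frame: x ahead of the robot, y to its left, z up, the work surface at z = 0. Lengths are in mm, angles in rad, forces in N, time in s.
With the tool pointing down it reaches from about 425 to 975 mm from the base axis. Payload 16.7 kg.
Tool frame: the origin (TCP) lies between the finger pads; the fingertips stand 22 mm ahead of it and the grasp point (between the pads) lies 3 mm ahead of it; z points along the fingers, y is the direction in which the jaws open and shut (so a half turn about z gives the same grasp; the last joint's range is limited). The gripper opens to 85 mm and grips with 20 to 120 N. Pads are 22 mm wide; open, the fingers measure 114 mm over their backs; the gripper's body (76 mm by 85 mm) begins 54 mm behind the grasp point. The pads swing forward as they close: fully open they stand 13 mm farther back than shut.
Start: joints at [-1.425, 0.426, 0.074, 1.606, -0.034, 1.111, -0.067], TCP at [196.772, 645.646, 253.302] pointing down, gripper open.
Joint ranges: [-2.85, 2.85], [-0.5, 2.14], [-1.23, 1.37], [0.21, 2.46], [-1.02, 4.16], [0.16, 2.05], [-2.73, 2.73]. Speed limits (rad/s): [1.89, 1.89, 2.39, 2.39, 3.01, 3.01, 3.01].

## Interface

Orientations are given as a 3x3 rotation matrix whose columns are the frame's x, y, z axes.
In Python, from rig import robot, snapshot gives the robot as it stands.
- The arm moves only by the tool send_rows, never from a script. Its argument "moves" is text: rows parted by semicolons, each of 7 numbers parted by spaces: the turn, a rotation vector about the tool's x, y, z in degrees, then the shift along the tool's x, y, z in mm, then the closure, from 0 (fully open) to 1 (shut). In form: rx ry rz dx dy dz gripper; .... A call has 1 to 8 rows; each row shifts and turns the pose as measured when the row begins, along the tool's axes as they then stand; what a row does not reach is not made up. A row lasts 1/12 s, in which the tool goes at most 41.7 mm and 7.16 degrees, less where a joint would pass 70% of its speed; a pose out of reach is approached as far as the arm can. A call is refused whole if a number of a shift passes 41.7 or a number of a turn 7.16, either way. A call with a gripper value outside its range is refused whole. The fingers move at their own pace and stop on an object; "squeeze" is the grip in N (left out, the last holds). Time passes only in rows, so rows that do not move let the fingers close. It gives the time, the measured TCP pose, the force and the opening at its end, in the units of the state.
- robot.get_state(): the state, without advancing time (a new reading comes with each control period).
- snapshot(name): name is "scene" or "side" or "wrist"; returns a dict with "color" (420x560x3 uint8, blue, green, red), "depth" (420x560 float32, mm along the optical axis (not along the pixel's ray), 0 where there is no reading), "vertical_fov" (degrees; the focal length in pixels is half the picture's height over the tangent of half this angle, whatever the lens; pixels are square), "cx", "cy" (the principal point, pixels), "eye" and "orientation" of the camera in the world. Camera axes: x right, y down, z forward; pixel columns grow to the right and rows downward; lengths in mm; the calibration is good to about 2 mm. The wrist camera is an equidistant fisheye: a pixel r from the principal point sees the ray r / f radians off the axis. A picture is of the moment at which its call begins.
- robot.hand_in(): hands the job in, once; it reports no verdict.
The state is a dict: "t": time; "joint_pos": joint angles; "qvel": joint speeds; "joint_torque": joint torques, N m; "position": TCP position; "eef_rot": TCP orientation; "contact_force": force on the tool from outside, world axes, zero at the start; "ft_torque": the same for the moment, N m; "finger_gap": finger opening in mm.
Only numpy, scipy, OpenCV 4.12 (cv2) and the standard library are available. Lean on these libraries where they do the work, as an engineer would, in place of code of your own. Each camera call takes 0.05 s, during which the arm holds its last target. There are 200 camera calls.

## Task

The box of cleaning tablets has been filled: first shut its lid fully, so that the damp stays out. Then take up the spring tongs and, touching the tablet with nothing but the tongs, close them on the one white tablet left out on the tile, lift it at least 10 cm above the bench and finish while holding it there, still, in the squeezed tongs. Leave the other things on the bench where they stand.

Things in the scene. Friction and masses are not known exactly. Their poses are not given: they have to be found in the camera images.
- tablet_box: Fixed open grey plastic box of white tablets, 130 (x) x 150 (y) x 70 mm high, walls 4 mm. Origin: centre of its underside; z up. The lid's hinge lies along its rear (+x) rim. Box and tile may stand on either side of the tongs.
- box_hinge (a point): Middle of the hinge line of the box lid: box frame x +65 mm, y 0, z 71 mm. The line runs along the box's y. The axes are the box's.
- tablet_lid (a joint): Lid angle in rad: 0 = shut, flat on the rim; about 1 to 1.4 = standing open. Flat white panel, 140 mm from hinge to free edge, 154 mm wide, 6 mm thick, underside level with the hinge when shut (top then 77 mm above the bench). Its stiff hinge (about 0.1 N m) keeps any angle; push its back near the free edge forward and down (box -x) with a few newtons to shut it.
- tile: Fixed flat terracotta tile, 120 x 120 x 12 mm, lying on the bench with the tablet on it. Origin: centre of its underside.
- tablet: Loose white disc-shaped cleaning tablet, diameter 36 mm, 24 mm high, about 40 g, lying flat on the tile, up to 20 mm off its middle. Origin: centre of its underside; z up. The fingers must not touch it.
- tablet_mid (a point): Centre of the tablet, 12 mm above its underside.
- tongs: Loose spring tongs, about 135 g, 207 mm long, lying on edge on the bench: two upright steel arms side by side, hinged together at the rear, black grip panels halfway, black jaws in front. Origin: hinge axis, at the underside. x: forward, midway between the arms when fully open; z: up along the hinge axis. The frame is fixed to the left (+y) arm. Centre of mass about 105 mm ahead of the hinge.
- tongs_grip (a point): Midway between the grip panels of the open tongs, 105 mm ahead of the hinge, 17 mm above the underside; axes as the tongs. The panels, on the outside of both arms, reach 70 to 140 mm ahead of the hinge and 0 to 34 mm up. Their outer faces here are 63 mm apart when open, 45 mm when closed on the tablet, 31 mm when fully closed.
- tongs_jaw (a point): Where the tablet's centre sits when held: 190 mm from the hinge along the left arm, 13 mm up; fixed to the left arm, midway between the jaws when they are closed on the tablet. The jaws reach 173 to 207 mm ahead of the hinge and 0 to 26 mm up; inner faces 68 mm apart when open, 36 mm and parallel when closed on the tablet.
- tongs_arm (a joint): Closing angle of the right arm towards the left in rad: 0 = open, 0.17 = closed on the tablet, 0.30 = fully closed. Squeezing both panels, a finger outside each, closes the jaws; a spring reopens them (about 6 N at each panel when open, 8 N when closed on the tablet). Lightly squeezed to 56 mm over the panels, they can be carried with the jaws still 55 mm apart, then squeezed further.
- jar: Bystander: clear jar, 60 mm across, 85 mm high. Origin at its underside, as for all bystanders.
- filler_can: Bystander: can, 64 mm across, 100 mm high.
- brush: Bystander: brush 180 mm long, lying down.
- spray_bottle: Bystander: spray bottle, 72 mm across, 190 mm high.
- cartridge: Bystander: white cartridge lying down, 48 mm across, 270 mm long with its nozzle.
- tape: Bystander: roll of tape, 100 mm across, 45 mm high.
- paint_tin: Bystander: paint tin, 100 mm across, 110 mm high.
Things that resemble listed ones, but are neither listed nor needed, are in the scene too. What is shaped like the tongs but pink is not meant.

How it is judged:
By the outcome, as a careful person would: the job done as asked, in the order asked, and still so for the second after the job is handed in, while the arm keeps its last pose, push and grip.
It also fails if it takes over 61 s, if anything falls off the work surface, if the arm or the gripper's body presses on something with over 40 N, if the wrist force passes 120 N, or if a joint passes its speed limit or range.

## Working session

There is one attempt and no reset: what is moved stays moved. The work goes in short steps, Python scripts to look and compute and a tool call to move; the robot and the scene stay as the last step left them, time stands still between calls to the robot, and variables do not carry over. Pictures are saved under pics/ and viewed, about 8 in all and at most 12, crops included, and the job is handed in when it is done.

Besides the shell and the picture viewer there is one more tool, called as name(argument=value, ...) on one line, values as JSON. send_rows: Moves the arm, as the interface text tells. Its arguments: {"type":"object","properties":{"moves":{"type":"string"},"squeeze":{"type":"number"}},"required":["moves"]}

```bash
mkdir -p pics; cat > h.py <<'E'
import numpy as np, cv2
from rig import robot, snapshot
def snap(n):
    s=snapshot(n); np.savez(f'{n}.npz',**s); return s
def ld(n): return dict(np.load(f'{n}.npz'))
def cloud(s,n):
    H,W=s['depth'].shape; f=H/2/np.tan(np.radians(float(s['vertical_fov']))/2)
    v,u=np.mgrid[:H,:W].astype(float); x=u-float(s['cx']); y=v-float(s['cy'])
    if n=='wrist':
        r=np.hypot(x,y)+1e-9; t=np.tan(np.minimum(r/f,1.5)); x=x/r*t; y=y/r*t
    else: x=x/f; y=y/f
    P=np.dstack([x,y,np.ones_like(x)])*s['depth'][...,None]
    return P@np.array(s['orientation']).T+np.array(s['eye'])
E
python3 - <<'E'
from h import *
for n in ('scene','side'):
    s=snap(n); cv2.imwrite(f'pics/{n}1.png',cv2.resize(s['color'],(784,588),interpolation=3)); print(n,s['eye'],s['orientation'],s['vertical_fov'])
s=robot.get_state();print(s['t'],s['position'],s['eef_rot'],s['finger_gap'])
E
```

```text
scene [1054.09258285  636.11530025  830.47792249] [[-0.80431768  0.4075528  -0.43240466]
 [ 0.59416281  0.54354654 -0.59289772]
 [-0.00660507 -0.73379689 -0.67933681]] 57.55644946629757
side [ -278.54613023 -1030.4897485    976.95893471] [[ 0.78943309 -0.33666185  0.51327789]
 [-0.61343503 -0.46292715  0.63984054]
 [ 0.02220037 -0.81997394 -0.57197018]] 49.91005786687445
0.1 [196.69265547 645.35558514 252.68838361] [[-9.56560257e-01  2.91534587e-01 -2.41773814e-04]
 [ 2.91534675e-01  9.56559648e-01 -1.08273222e-03]
 [-8.43828154e-05 -1.10618406e-03 -9.99999385e-01]] 85.31842985738804
```

View pics/scene1.png

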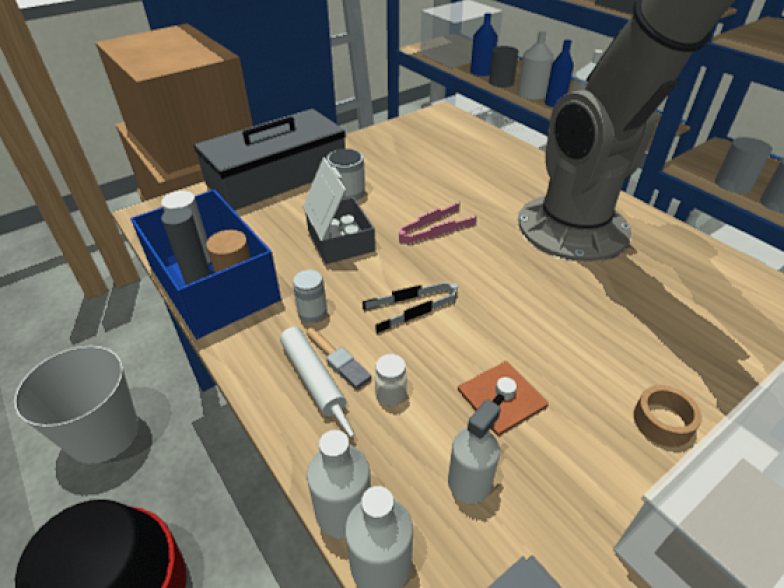

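View pics/side1.png

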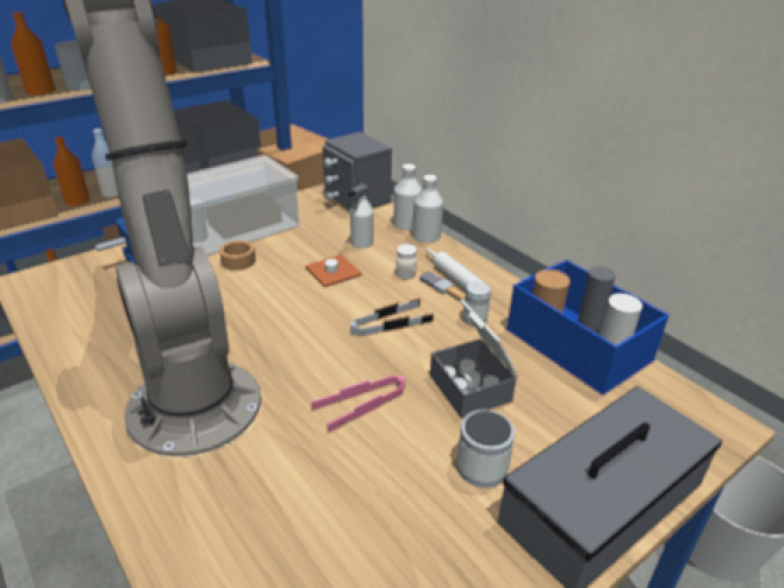

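Scene picture: the grey/black tongs are at (410,305) with their hinge on the right at (455,292). The pink look-alike at (437,222) is excluded by its colour. The box is at (340,230) with its lid standing at (325,197). The tile is at (502,395) with the tablet at (507,387). The spray bottle (475,465) and the jar (391,380) stand near the tile. Next I'll crop to confirm and measure.

```bash
cat > m.py <<'E'
from h import *
s=ld('scene'); c=s['color']; P=cloud(s,'scene')
a=cv2.resize(c[105:255,205:355],(600,600),interpolation=cv2.INTER_CUBIC)
cv2.imwrite('pics/crop1.png',a)
for nm,u,v in [('jar',391,365),('can',308,282),('spray',487,415),('tape',668,410),('box',340,240),('brush',345,365),('cartr',310,370),('tabTop',507,383),('tin',346,160)]:
    print(nm,P[int(v/1.4),int(u/1.4)].round())
hsv=cv2.cvtColor(c,cv2.COLOR_BGR2HSV)
def reg(x0,x1,y0,y1):
    m=np.zeros(c.shape[:2],bool); m[int(y0/1.4):int(y1/1.4),int(x0/1.4):int(x1/1.4)]=1; return m
# tile
m=reg(450,555,355,440)&(P[...,2]<20)&(P[...,2]>4)&(hsv[...,1]>140)&(hsv[...,0]<12)
r=cv2.minAreaRect(P[m][:,:2].astype(np.float32)); print('tile',m.sum(),r)
m=reg(490,525,370,405)&(P[...,2]>30)&(P[...,2]<42)&(hsv[...,1]<60); q=P[m]; print('tablet',m.sum(),cv2.minEnclosingCircle(q[:,:2].astype(np.float32)),q[:,2].max())
m=reg(355,470,275,340)&(P[...,2]>8)&(P[...,2]<45); q=P[m]; print('tongs',m.sum(),cv2.minAreaRect(q[:,:2].astype(np.float32)),np.percentile(q[:,2],[50,98]))
top=m&(P[...,2]>22); q=P[top]
np.save('tongs.npy',q)
# lid
m=reg(300,345,155,240)&(P[...,2]>85)&(hsv[...,1]<60)&(P[...,0]<800); q=P[m]
C=q.mean(0); U,S,V=np.linalg.svd(q-C); print('lid',m.sum(),C,V[2],S,q.min(0),q.max(0))
m=reg(300,380,195,265)&(P[...,2]>55)&(P[...,2]<76); q=P[m]; print('rim',m.sum(),cv2.minAreaRect(q[:,:2].astype(np.float32)))
m=reg(300,380,195,265)&(P[...,2]>10)&(P[...,2]<76); q=P[m]; print('box',m.sum(),cv2.minAreaRect(q[:,:2].astype(np.float32)),cv2.boxPoints(cv2.minAreaRect(q[:,:2].astype(np.float32))))
# topdown plot of region height
for (n) in ('scene','side'):
    s2=ld(n); Q=cloud(s2,n).reshape(-1,3); col=s2['color'].reshape(-1,3)
    k=(Q[:,0]>350)&(Q[:,0]<950)&(abs(Q[:,1])<450)&(Q[:,2]>5)&(Q[:,2]<250)
    im=np.full((600,900,3),40,np.uint8) if n=='scene' else im
    if n=='scene':
        o=np.argsort(Q[k][:,2]); A=Q[k][o]; B=col[k][o]
        im[(950-A[:,0]).astype(int).clip(0,599),(450-A[:,1]).astype(int).clip(0,899)]=B
cv2.imwrite('pics/top.png',cv2.resize(im,(800,533)))
E
python3 m.py
```

```text
jar [697. 143.  87.]
can [ 709. -124.   99.]
spray [694. 365. 192.]
tape [309. 474.  -1.]
box [ 561. -246.   64.]
brush [735.  43.  17.]
cartr [806.  36.  46.]
tabTop [526. 271.  35.]
tin [ 391. -472.  116.]
tile 1313 ((537.2661743164062, 275.13555908203125), (120.52737426757812, 120.85519409179688), 85.02255249023438)
tablet 131 ((530.4097290039062, 274.7705993652344), 18.426366806030273) 38.32406885086209
tongs 666 ((519.6922607421875, -10.733207702636719), (80.29389190673828, 213.6455535888672), 76.17759704589844) [20.02661489 33.43286665]
lid 1045 [ 529.99588947 -341.66897783  139.67100907] [-0.69501309  0.48443633 -0.53129865] [3031.50436395 1148.91703182  611.16903941] [ 376.34285019 -604.05523995   85.02926958] [ 596.44728152 -241.10968177  200.12163222]
rim 285 ((519.9671020507812, -312.9124755859375), (158.8715057373047, 134.92074584960938), 76.11264038085938)
box 1225 ((499.3458251953125, -355.6947326660156), (268.1883850097656, 159.03375244140625), 65.08345031738281) [[ 370.7366  -443.8075 ]
 [ 514.96783 -510.80804]
 [ 627.9551  -267.58197]
 [ 483.72382 -200.58142]]
```

View pics/crop1.png

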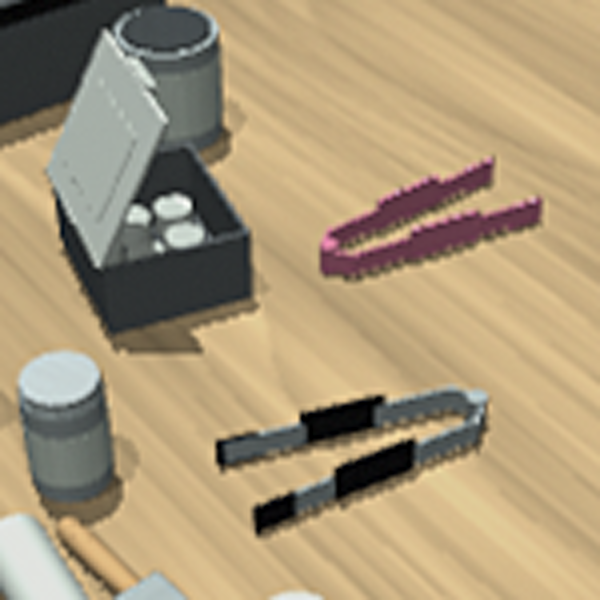

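The crop confirms it: the steel and black tongs have their hinge at crop (478,400) and jaws at (235,455) and (270,515). The lid leans back over the box's rear (+x) side. Next I'll refine the box, lid and tongs.

```bash
cat > m2.py <<'E'
from h import *
P1=cloud(ld('scene'),'scene'); s2=ld('side'); P2=cloud(s2,'side')
h1=cv2.cvtColor(ld('scene')['color'],cv2.COLOR_BGR2HSV)
def inbox(P): return (P[...,0]>420)&(P[...,0]<680)&(P[...,1]>-420)&(P[...,1]<-190)
for n,P in (('scene',P1),('side',P2)):
    m=inbox(P)&(P[...,2]>12)&(P[...,2]<66); q=P[m].astype(np.float32)
    r=cv2.minAreaRect(q[:,:2]); print(n,'walls',len(q),r,cv2.boxPoints(r).round().tolist())
    m=inbox(P)&(P[...,2]>88)&(P[...,2]<230)&(P[...,1]>-400); q=P[m]
    C=np.median(q,0); 
    for i in range(6):
        U,S,V=np.linalg.svd(q-C,full_matrices=False); nn=V[2]; d=abs((q-C)@nn); q=q[d<max(6,3*np.median(d)*0.8)]; C=q.mean(0)
    print(' lid',len(q),C.round(),nn.round(3),np.degrees(np.arctan2(nn[1],nn[0])),q.min(0).round(),q.max(0).round(), 'elev',np.degrees(np.arcsin(abs(nn[2]))))
    t=q[q[:,2]>np.percentile(q[:,2],97)]; print(' top edge',t.mean(0).round(),t.min(0).round(),t.max(0).round())
q=np.load('tongs.npy').astype(np.float32); r=cv2.minAreaRect(q[:,:2]); print('tongs',r,cv2.boxPoints(r).round(1).tolist())
a=np.radians(-14); 
m=(P1[...,0]>400)&(P1[...,0]<640)&(P1[...,1]>-90)&(P1[...,1]<70)&(P1[...,2]>24)&(P1[...,2]<45); q=P1[m]
c=q[:,:2].mean(0)
U,S,V=np.linalg.svd(q[:,:2]-c,full_matrices=False); d=V[0]*np.sign(V[0][0]); print('axis',d,c)
b=(q[:,:2]-c)@d; l=(q[:,:2]-c)@np.array([-d[1],d[0]])
for lo in range(-120,120,20):
    k=(b>=lo)&(b<lo+20)
    if k.any(): print(lo,k.sum(),np.sort(l[k]).round()[::max(1,k.sum()//8)])
print(b.min(),b.max())
E
python3 m2.py
```

```text
Traceback (most recent call last):
  File "m2.py", line 7, in <module>
    r=cv2.minAreaRect(q[:,:2]); print(n,'walls',len(q),r,cv2.boxPoints(r).round().tolist())
cv2.error: OpenCV(4.12.0) /io/opencv/modules/imgproc/src/convhull.cpp:143: error: (-215:Assertion failed) total >= 0 && (depth == CV_32F || depth == CV_32S) in function 'convexHull'
```

```bash
sed -i 's/cv2.minAreaRect(q\[:,:2\])/cv2.minAreaRect(np.ascontiguousarray(q[:,:2]))/' m2.py; python3 m2.py
```

```text
scene walls 1049 ((518.0847778320312, -312.675048828125), (157.0404052734375, 131.75521850585938), 76.3526382446289) [[436.0, -373.0], [564.0, -405.0], [601.0, -252.0], [473.0, -221.0]]
 lid 861 [ 550. -313.  146.] [ 0.852 -0.198  0.484] -13.051159291299696 [ 503. -399.   88.] [ 596. -241.  200.] elev 28.942785802034866
 top edge [ 521. -307.  198.] [ 506. -377.  196.] [ 538. -241.  200.]
side walls 1792 ((516.9013671875, -314.2118225097656), (160.592041015625, 134.0491180419922), 76.38865661621094) [[433.0, -376.0], [563.0, -408.0], [601.0, -252.0], [471.0, -220.0]]
 lid 344 [ 534. -334.  155.] [ 0.863 -0.196  0.465] -12.823341638500263 [ 497. -400.   88.] [ 583. -242.  201.] elev 27.70752010938564
 top edge [ 514. -314.  199.] [ 507. -338.  198.] [ 521. -291.  201.]
tongs ((519.6922607421875, -10.733207702636719), (80.29389190673828, 213.6455535888672), 76.17759704589844) [[406.3999938964844, -24.200000762939453], [613.7999877929688, -75.19999694824219], [633.0, 2.700000047683716], [425.6000061035156, 53.79999923706055]]
axis [ 0.9633511  -0.26824366] [522.92393478 -14.09962045]
-120 13 [-13. -11. -10.  -9.  -8.  -7.  -6.  -5.  -3.  -3.   1.   2.   3.]
-100 8 [-23. -15.  -6.  -6.  -3.   3.  13.  16.]
-80 5 [-22.  18.  19.  20.  22.]
-60 8 [-28. -26. -26. -25. -22.  22.  24.  24.]
-40 22 [-32. -29. -26. -26. -26.  25.  25.  26.  26.  27.  28.]
-20 40 [-32. -28. -27. -27. -25.  27.  29.  30.]
0 37 [-33. -30. -28. -28. -26.  30.  31.  32.  33.  35.]
20 29 [-32. -30. -29. -29. -28. -26.  32.  34.  34.  36.]
40 7 [-30. -29. -27.  34.  34.  37.  38.]
60 11 [-33. -33. -32. -31. -30. -29.  37.  38.  38.  40.  42.]
80 15 [-35. -35. -33. -32. -32. -32. -31. -31. -30.  39.  42.  42.  44.  44.
  45.]
100 2 [-34. -29.]
-110.55136005502786 103.79586322508881
```

send_rows(moves="0 0 0 -33 -23 -5 1;0 0 0 -33 -23 -5 1;0 0 0 -33 -23 -5 1;0 0 0 -33 -23 -5 1;0 0 0 -33 -23 0 1;0 0 0 -33 -23 0 1;0 0 0 -33 -23 0 1;0 0 0 -33 -23 0 1", squeeze=40)

```text
t: 0.77
position: [394.3, 389.5, 269.3]
eef_rot: [[-0.961, 0.276, -0.005], [0.276, 0.961, -0.004], [0.004, -0.005, -1.0]]
contact_force: [1.3, 0.3, -0.3]
finger_gap: -0.0
```

```bash
cat > st.py <<'E'
from h import *
import sys
s=robot.get_state(); p=np.array(s['position']); R=np.array(s['eef_rot'])
print(round(s['t'],2),p.round(1),R.round(3).tolist(),'F',np.round(s['contact_force'],1),'T',np.round(s['ft_torque'],2),'gap',round(float(s['finger_gap']),1),'q',np.round(s['joint_pos'],2))
if len(sys.argv)>3: print('to target in tool axes',(R.T@(np.array([float(a) for a in sys.argv[1:4]])-p)).round(1))
E
python3 st.py 591 -330 290
```

```text
0.77 [394.3 389.5 269.3] [[-0.961, 0.276, -0.005], [0.276, 0.961, -0.004], [0.004, -0.005, -1.0]] F [ 1.3  0.3 -0.3] T [ 0.08 -0.07  0.01] gap -0.0 q [-1.06  0.22  0.19  1.87 -0.05  1.07  0.44]
to target in tool axes [-387.9 -637.2  -18.9]
```

send_rows(moves="0 0 0 -28 -29 -3 1;0 0 0 -28 -29 -3 1;0 0 0 -28 -29 -3 1;0 0 0 -28 -29 -3 1;0 0 0 -28 -29 -3 1;0 0 0 -28 -29 -3 1;0 0 0 -28 -29 0 1;0 0 0 -28 -29 0 1")

```text
t: 1.43
position: [547.2, 94.1, 287.6]
eef_rot: [[-0.961, 0.276, -0.006], [0.276, 0.961, -0.004], [0.005, -0.006, -1.0]]
contact_force: [0.5, 0.6, 0.8]
finger_gap: -0.1
```

send_rows(moves="0 0 0 -16 -38 0 1;0 0 0 -16 -38 0 1;0 0 0 -16 -38 0 1;0 0 0 -16 -38 0 1;0 0 0 -16 -38 0 1;0 0 0 -16 -38 0 1;0 0 0 -16 -38 0 1;0 0 0 -16 -38 0 1")

```text
t: 2.1
position: [585.5, -236.8, 287.9]
eef_rot: [[-0.962, 0.274, -0.007], [0.274, 0.962, -0.004], [0.005, -0.006, -1.0]]
contact_force: [0.9, 0.3, 0.4]
finger_gap: -0.0
```

```bash
python3 st.py 591 -330 290
```

```text
2.1 [ 585.5 -236.8  287.9] [[-0.962, 0.274, -0.007], [0.274, 0.962, -0.004], [0.005, -0.006, -1.0]] F [0.9 0.3 0.4] T [-0.04 -0.07  0.02] gap -0.0 q [-0.15  0.37  0.56  1.69 -0.2   1.15  1.76]
to target in tool axes [-30.8 -88.1  -1.8]
```

send_rows(moves="0 0 0 -10 -30 0 1;0 0 0 -10 -30 0 1;0 0 0 -10 -28 0 1;0 0 0 0 0 30 1;0 0 0 0 0 30 1;0 0 0 0 0 28 1;0 0 0 0 0 0 1")

```text
t: 2.68
position: [585.6, -348.3, 196.5]
eef_rot: [[-0.958, 0.286, -0.008], [0.286, 0.958, -0.009], [0.005, -0.011, -1.0]]
contact_force: [-1.0, 1.2, 0.1]
finger_gap: -0.2
```

```bash
python3 - <<'E'
from h import *
s=robot.get_state(); p=np.array(s['position']); R=np.array(s['eef_rot'])
a=np.radians(-13.5); bx=np.array([np.cos(a),np.sin(a),0]); c=np.array([518,-313,0.])
print(p,R.round(3).tolist()); prev=p
for th in (62,52,42,32,22,12,5,0):
    t=np.radians(th); r=125
    w=c+bx*(65-r*np.cos(t)+6*np.sin(t)+11)+[0,0,71+r*np.sin(t)+6*np.cos(t)+22]
    print(th,w.round(),(R.T@(w-prev)).round(1)); prev=w
s=snap('side'); cv2.imwrite('pics/side2.png',cv2.resize(s['color'][200:330,270:420],(750,650),interpolation=2)[:600])
E
```

```text
[ 585.5590438  -348.2809771   196.45199936] [[-0.958, 0.286, -0.008], [0.286, 0.958, -0.009], [0.005, -0.011, -1.0]]
62 [ 540. -318.  206.] [52.3 15.6 -9.7]
52 [ 522. -314.  195.] [18.8 -0.9 11.1]
42 [ 505. -310.  181.] [16.6 -0.8 14.2]
32 [ 492. -307.  164.] [13.8 -0.6 16.8]
22 [ 481. -304.  145.] [10.7 -0.4 19. ]
12 [ 474. -302.  125.] [ 7.3 -0.2 20.6]
5 [ 471. -302.  110.] [ 2.9  0.  15. ]
0 [ 470. -302.   99.] [ 0.9  0.1 10.9]
```

View pics/side2.png

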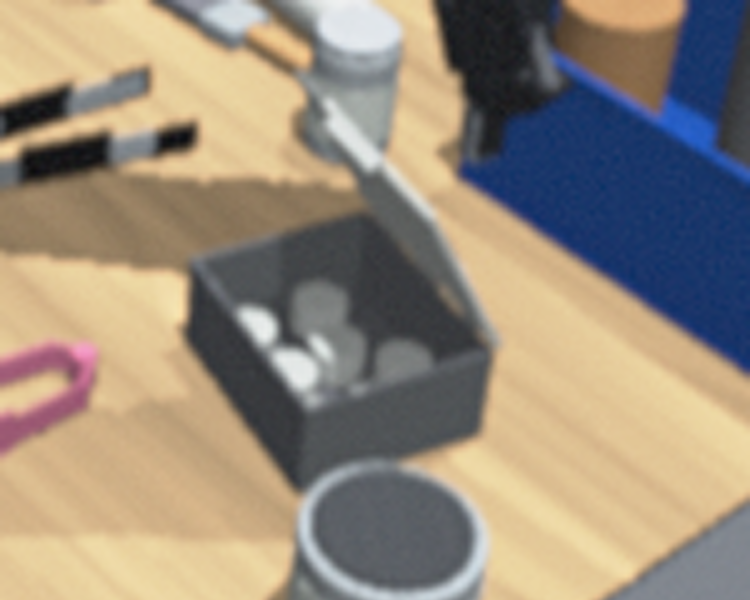

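Side picture: the finger (480,120) is behind the lid, clear of the bin and the can. Now I'll sweep the lid shut along its arc.

send_rows(moves="0 0 0 27 8 -5 1;0 0 0 25 8 -5 1;0 0 0 10 0 5 1;0 0 0 10 0 6 1;0 0 0 9 0 7 1;0 0 0 9 0 7 1;0 0 0 7 0 9 1;0 0 0 7 0 9 1")

```text
t: 3.4
position: [494.7, -304.0, 179.6]
eef_rot: [[-0.959, 0.283, 0.01], [0.283, 0.959, -0.015], [-0.014, -0.012, -1.0]]
contact_force: [0.2, 0.7, 1.1]
finger_gap: -0.1
```

```bash
python3 st.py 470 -302 99
```

```text
3.4 [ 494.7 -304.   179.6] [[-0.959, 0.283, 0.01], [0.283, 0.959, -0.015], [-0.014, -0.012, -1.0]] F [0.2 0.7 1.1] T [-0.08  0.01 -0.02] gap -0.1 q [-0.01  0.39  0.56  1.93 -0.25  0.88  1.96]
to target in tool axes [25.4 -4.1 80.3]
```

send_rows(moves="0 0 0 6 -1 8 1;0 0 0 6 -1 10 1;0 0 0 5 -1 10 1;0 0 0 4 -1 11 1;0 0 0 3 0 11 1;0 0 0 2 0 11 1;0 0 0 1 0 9 1;0 0 0 0 0 6 1")

```text
t: 4.07
position: [466.5, -301.1, 98.8]
eef_rot: [[-0.959, 0.283, 0.012], [0.282, 0.959, -0.015], [-0.016, -0.011, -1.0]]
contact_force: [-2.2, 1.6, 15.6]
finger_gap: -0.0
```

```bash
python3 st.py 470 -302 99
```

```text
4.07 [ 466.5 -301.1   98.8] [[-0.959, 0.283, 0.012], [0.282, 0.959, -0.015], [-0.016, -0.011, -1.0]] F [-2.2  1.6 15.6] T [0.37 0.31 0.04] gap -0.0 q [ 0.05  0.46  0.5   2.04 -0.33  0.7   2.05]
to target in tool axes [-3.6  0.1 -0.2]
```

send_rows(moves="0 0 0 0 0 0 1;0 0 0 0 0 -30 1;-0.6 0.9 0 0 0 -30 1;0 0 -2.7 3 35 -10 0;0 0 0 3 38 0 0;0 0 0 3 38 0 0;0 0 0 3 38 0 0;0 0 0 3 38 0 0", squeeze=20)

```text
t: 4.73
position: [498.8, -119.0, 170.6]
eef_rot: [[-0.968, 0.25, 0.001], [0.25, 0.968, -0.004], [-0.002, -0.003, -1.0]]
contact_force: [0.7, 0.4, 0.3]
finger_gap: 60.5
```

send_rows(moves="0 0 0 4 35 0 0;0 0 0 4 35 0 0;0 0 0 0 20 0 0;0 0 0 0 0 0 0")

```text
t: 5.07
position: [515.9, -16.8, 170.2]
eef_rot: [[-0.971, 0.241, 0.003], [0.241, 0.971, -0.001], [-0.004, -0.0, -1.0]]
contact_force: [-0.1, -0.1, 0.3]
finger_gap: 85.1
```

```bash
python3 st.py 525 -12.5 110; python3 - <<'E'
from h import *
for n in ('scene','wrist'):
    s=snap(n)
P=cloud(ld('scene'),'scene')
m=(P[...,0]>420)&(P[...,0]<620)&(P[...,1]>-410)&(P[...,1]<-220)&(P[...,2]>66)&(P[...,2]<250)
q=P[m]; print('lid z',np.percentile(q[:,2],[0,5,50,95,100]).round(1), len(q))
c=ld('wrist')['color']; d=ld('scene')['color'][120:290,200:370]
cv2.imwrite('pics/w3.png',np.hstack([cv2.resize(c,(467,350)),cv2.resize(d,(330,350))]))
E
```

```text
5.07 [515.9 -16.8 170.2] [[-0.971, 0.241, 0.003], [0.241, 0.971, -0.001], [-0.004, -0.0, -1.0]] F [-0.1 -0.1  0.3] T [ 0.03 -0.03  0.01] gap 85.1 q [-0.5   0.29  0.48  2.06 -0.17  0.83  1.41]
to target in tool axes [-7.6  6.4 60.2]
lid z [66.1 70.7 76.2 79.1 81.8] 1155
```

View pics/w3.png

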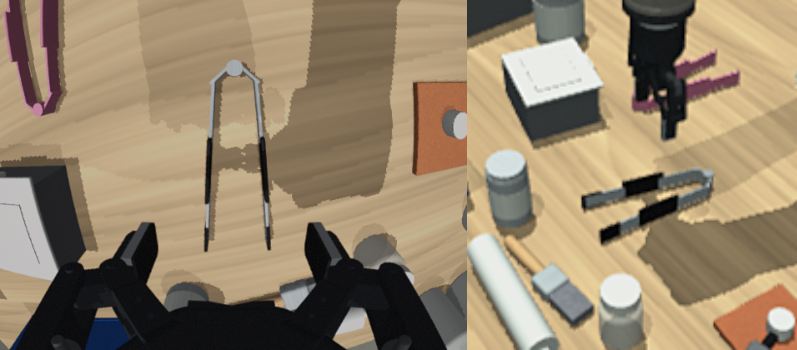

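The lid is shut (median top height 76 mm), and the tongs lie nearly aligned with the tool. I'll use the wrist depth for a finer fit.

```bash
cat > wt.py <<'E'
from h import *
P=cloud(ld('wrist'),'wrist')
m=(P[...,2]>20)&(P[...,2]<45)&(P[...,0]>400)&(P[...,0]<650)&(P[...,1]>-90)&(P[...,1]<75)
q=P[m]; s=robot.get_state(); R=np.array(s['eef_rot']); p=np.array(s['position'])
L=(q-p)@R; print(len(q),L.min(0),L.max(0),np.median(q[:,2]))
for lo in range(-130,140,15):
    k=(L[:,0]>=lo)&(L[:,0]<lo+15); y=L[k,1]
    if k.sum()>3: print(lo,k.sum(),'neg',y[y<6].min().round(1) if (y<6).any() else None,y[y<6].max().round(1) if (y<6).any() else None,'pos',y[y>6].min().round(1) if (y>6).any() else None,y.max().round(1))
E
python3 wt.py
```

```text
2550 [-106.17232845  -29.77393065  134.16609943] [106.8453544   49.30209162 150.29017789] 26.494528022113002
-115 38 neg -29.8 -25.7 pos 45.4 49.3
-100 130 neg -29.6 -24.1 pos 43.7 49.1
-85 136 neg -27.8 -23.0 pos 42.4 47.1
-70 107 neg -25.4 -22.0 pos 40.6 45.4
-55 93 neg -24.8 -21.0 pos 38.9 43.6
-40 169 neg -24.4 -20.0 pos 37.1 42.2
-25 195 neg -23.9 -19.9 pos 35.3 40.6
-10 191 neg -22.6 -18.9 pos 33.8 39.1
5 212 neg -22.3 -17.2 pos 32.2 37.6
20 238 neg -21.0 -16.4 pos 30.7 36.2
35 152 neg -19.1 -15.4 pos 29.2 33.4
50 152 neg -17.9 -14.6 pos 27.6 31.3
65 143 neg -17.6 -14.3 pos 25.5 30.1
80 283 neg -18.4 5.7 pos 6.5 29.9
95 311 neg -7.9 5.7 pos 6.4 19.3
```

send_rows(moves="0 0 -1.2 -4 8 20 0;0 0 0 0 0 35 0;0 0 0 0 0 35 0;0 0 0 0 0 25 0;0 0 0 0 0 15 0;0 0 0 0 0 9 0;0 0 0 0 0 0 0")

```text
t: 5.75
position: [523.6, -24.6, 26.8]
eef_rot: [[-0.972, 0.234, 0.009], [0.234, 0.972, -0.005], [-0.01, -0.003, -1.0]]
contact_force: [-0.5, 0.0, 0.6]
finger_gap: 85.6
```

```bash
python3 st.py 522 -8.5 26; python3 - <<'E'
from h import *
s=snap('wrist'); E
E
python3 -c "from h import *; snap('wrist')"; python3 wt.py
```

```text
5.75 [523.6 -24.6  26.8] [[-0.972, 0.234, 0.009], [0.234, 0.972, -0.005], [-0.01, -0.003, -1.0]] F [-0.5  0.   0.6] T [-0.03  0.06 -0.02] gap 85.6 q [-0.36  0.53  0.35  2.12 -0.34  0.53  1.58]
to target in tool axes [ 5.3 15.3  0.7]
12082 [-61.27677738 -57.01748873 -16.60738492] [116.65161614  56.2609891    8.95401841] 28.171441566221503
-70 7 neg None None pos 42.0 42.6
-55 152 neg -24.5 -21.0 pos 40.3 44.1
-40 257 neg -24.9 -19.9 pos 38.7 43.2
-25 614 neg -23.9 -18.9 pos 37.3 42.8
-10 1560 neg -43.7 -17.7 pos 35.7 43.1
5 2606 neg -57.0 -16.8 pos 34.2 56.3
20 1023 neg -21.3 -15.4 pos 32.9 38.6
35 999 neg -19.9 -14.3 pos 31.5 36.8
50 717 neg -17.4 -13.4 pos 30.0 34.4
65 754 neg -16.2 -12.5 pos 28.7 33.0
80 821 neg -16.7 -11.4 pos 26.9 31.8
95 2012 neg -16.4 6.0 pos 6.0 32.5
110 560 neg -0.1 6.0 pos 6.0 15.5Traceback (most recent call last):
  File "<stdin>", line 2, in <module>
NameError: name 'E' is not defined
```

send_rows(moves="-0.2 0.6 0 5 8.5 0 0;0 0 0 0 0 0 0")

```text
t: 6.02
position: [522.6, -14.8, 30.6]
eef_rot: [[-0.972, 0.235, 0.003], [0.235, 0.972, 0.002], [-0.003, 0.003, -1.0]]
contact_force: [-0.2, 0.2, -0.4]
finger_gap: 85.7
```

```bash
python3 -c "from h import *; snap('wrist')"; python3 wt.py|sed -n '4,9p'; python3 st.py
```

```text
-25 608 neg -32.3 -26.6 pos 29.1 34.6
-10 1599 neg -42.3 -25.5 pos 27.5 44.5
5 2364 neg -55.7 -24.4 pos 25.9 57.6
20 996 neg -28.9 -23.5 pos 24.5 30.2
35 833 neg -27.8 -22.4 pos 23.2 28.6
50 643 neg -25.4 -21.1 pos 21.4 26.0
6.07 [523.  -15.6  30.8] [[-0.972, 0.235, 0.005], [0.235, 0.972, 0.002], [-0.004, 0.003, -1.0]] F [ 0.2 -0.7  0.4] T [-0.02  0.    0.06] gap 85.5 q [-0.38  0.53  0.35  2.12 -0.35  0.54  1.56]
```

send_rows(moves="0 0 0 3 0 5 0;0 0 0 0 0 0 0.2;0 0 0 0 0 0 0.3;0 0 0 0 0 0 0.34;0 0 0 0 0 0 0.34;0 0 0 0 0 0 0.34", squeeze=25)

```text
t: 6.57
position: [521.8, -13.6, 28.4]
eef_rot: [[-0.972, 0.233, 0.01], [0.233, 0.972, 0.003], [-0.009, 0.005, -1.0]]
contact_force: [-0.2, 0.2, -1.5]
finger_gap: 56.9
```

```bash
python3 st.py
```

```text
6.57 [521.8 -13.6  28.4] [[-0.972, 0.233, 0.01], [0.233, 0.972, 0.003], [-0.009, 0.005, -1.0]] F [-0.2  0.2 -1.5] T [-0.06  0.05 -0.02] gap 56.9 q [-0.38  0.53  0.35  2.13 -0.35  0.53  1.57]
```

send_rows(moves="0 0 0 0 0 0 0.36;0 0 0 0 0 -6 0.36;0 0 0 0 0 -10 0.36;0 0 0 0 0 -12 0.36;0 0 0 0 0 -15 0.36;0 0 0 0 0 -15 0.36;0 0 0 0 0 -12 0.36;0 0 0 0 0 0 0.36")

```text
t: 7.23
position: [519.9, -14.8, 104.3]
eef_rot: [[-0.972, 0.235, 0.008], [0.235, 0.972, 0.002], [-0.007, 0.004, -1.0]]
contact_force: [0.9, 0.2, -1.7]
finger_gap: 54.9
```

```bash
python3 st.py; cat > wj.py <<'E'
from h import *
s=snap('wrist'); P=cloud(s,'wrist'); st=robot.get_state(); R=np.array(st['eef_rot']); p=np.array(st['position'])
L=(P.reshape(-1,3)-p)@R
k=(L[:,0]>-125)&(L[:,0]<-20)&(abs(L[:,1])<50)&(L[:,2]>-15)&(L[:,2]<45)
q=L[k]; print(k.sum(),q.min(0).round(1) if k.any() else 0)
for lo in range(-120,-20,10):
    j=(q[:,0]>=lo)&(q[:,0]<lo+10)
    if j.sum()>3:
        y=q[j,1]; print(lo,j.sum(),[f(a).round(1) if len(a) else None for a in (y[y<0],y[y>0]) for f in (np.min,np.max)],np.percentile(q[j,2],[5,50]).round(1))
E
python3 wj.py; python3 - <<'E'
from h import *
s=ld('wrist'); d=snap('scene')['color'][150:320,230:400]
cv2.imwrite('pics/w4.png',np.hstack([cv2.resize(s['color'],(467,350)),cv2.resize(d,(330,350))]))
E
```

```text
7.23 [519.9 -14.8 104.3] [[-0.972, 0.235, 0.008], [0.235, 0.972, 0.002], [-0.007, 0.004, -1.0]] F [ 0.9  0.2 -1.7] T [ 0.07 -0.05  0.02] gap 54.9 q [-0.45  0.4   0.43  2.1  -0.26  0.69  1.49]
1070 [-69.5 -27.9  -7.6]
-70 13 [np.float64(-24.2), np.float64(-23.8), np.float64(26.5), np.float64(27.6)] [20.5 22.5]
-60 63 [np.float64(-24.3), np.float64(-23.5), np.float64(25.7), np.float64(26.7)] [11.4 19.5]
-50 172 [np.float64(-26.2), np.float64(-23.3), np.float64(25.1), np.float64(28.6)] [ 2.1 10.4]
-40 309 [np.float64(-27.9), np.float64(-23.0), np.float64(24.3), np.float64(28.9)] [-6.8  3.2]
-30 513 [np.float64(-27.5), np.float64(-22.7), np.float64(23.8), np.float64(28.8)] [-7.1 -5.3]
```

View pics/w4.png

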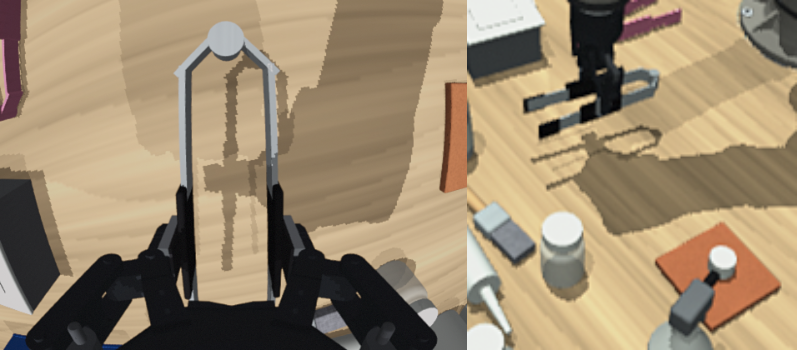

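```bash
python3 - <<'E'
from h import *
snap('side'); st=robot.get_state(); R=np.array(st['eef_rot']); p=np.array(st['position'])
for n in ('scene','side'):
    L=(cloud(ld(n),n).reshape(-1,3)-p)@R
    q=L[(L[:,0]>-150)&(L[:,0]<150)&(abs(L[:,1])<50)&(L[:,2]>-12)&(L[:,2]<40)]
    f=q[q[:,0]<-72]
    print(n,len(q),'x',np.percentile(q[:,0],[0,1,99,100]).round(1),len(f),'jaw y',f[:,1].min().round(1),f[:,1].max().round(1),'neg',np.median(f[f[:,1]<0,1]).round(1),'pos',np.median(f[f[:,1]>0,1]).round(1),'z',np.percentile(f[:,2],[3,97]).round(1))
P=cloud(ld('scene'),'scene'); h=cv2.cvtColor(ld('scene')['color'],cv2.COLOR_BGR2HSV)
for n in ('scene','side'):
    P=cloud(ld(n),n); h=cv2.cvtColor(ld(n)['color'],cv2.COLOR_BGR2HSV)
    m=(abs(P[...,0]-530)<45)&(abs(P[...,1]-273)<45)&(P[...,2]>31)&(P[...,2]<42)&(h[...,1]<80); q=P[m]
    print('tablet',n,m.sum(),cv2.minEnclosingCircle(q[:,:2].astype(np.float32)),q[:,2].max())
E
```

```text
scene 856 x [-105.7 -103.7  104.   108.8] 164 jaw y -29.3 36.9 neg -25.2 pos 32.5 z [ 0.7 26. ]
side 682 x [-105.6 -102.4  107.7  110.2] 104 jaw y -32.5 36.4 neg -28.2 pos 29.8 z [ 1.4 29.4]
tablet scene 131 ((531.0490112304688, 275.3969421386719), 18.830751419067383) 38.396763919441696
tablet side 36 ((529.7706298828125, 271.7267150878906), 20.601165771484375) 38.368823706166495
```

send_rows(moves="0 0 0 6 12 0 0.36;0 0.4 0 14 28 0 0.36;0 0 0 14 28 0 0.36;0 0 0 14 28 0 0.36;0 0 0 14 28 0 0.36;0 0 0 14 28 0 0.36;0 0 0 14 28 0 0.36;0 0 0 14 28 0 0.36")

```text
t: 8.05
position: [463.2, 212.1, 95.8]
eef_rot: [[-0.969, 0.248, -0.009], [0.248, 0.969, -0.004], [0.008, -0.006, -1.0]]
contact_force: [1.2, 0.8, -1.4]
finger_gap: 54.6
```

```bash
python3 st.py 444.5 292.6 105
```

```text
8.05 [463.2 212.1  95.8] [[-0.969, 0.248, -0.009], [0.248, 0.969, -0.004], [0.008, -0.006, -1.0]] F [ 1.2  0.8 -1.4] T [-0.01 -0.04 -0.05] gap 54.6 q [-0.89  0.4   0.4   2.12 -0.25  0.68  1.  ]
to target in tool axes [38.1 73.3 -9.3]
```

send_rows(moves="-0.3 -0.4 0 12 24 -3 0.36;0 0 0 12 24 -3 0.36;0 0 0 10 18 -2 0.36;0 0 0 3 6 0 0.36;0 0 0 0 0 0 0.36")

```text
t: 8.47
position: [438.9, 300.8, 99.0]
eef_rot: [[-0.971, 0.239, -0.007], [0.239, 0.971, -0.004], [0.006, -0.005, -1.0]]
contact_force: [-0.9, -0.4, -2.1]
finger_gap: 54.7
```

```bash
cat > jw.py <<'E'
from h import *
st=robot.get_state(); R=np.array(st['eef_rot']); p=np.array(st['position'])
print(round(st['t'],2),p.round(1),R.round(3).tolist(),'F',np.round(st['contact_force'],1),round(float(st['finger_gap']),1))
for n in ('scene','side'):
    s=snap(n); W=cloud(s,n).reshape(-1,3); L=(W-p)@R; h=cv2.cvtColor(s['color'],cv2.COLOR_BGR2HSV).reshape(-1,3)
    f=L[(L[:,0]>-130)&(L[:,0]<-72)&(abs(L[:,1])<55)&(L[:,2]>-5)&(L[:,2]<32)&(h[:,2]<90)&(W[:,2]>14)]
    if len(f): print(n,len(f),'tip x',np.percentile(f[:,0],2).round(1),'jaw outer y',np.percentile(f[:,1],[1,99]).round(1),'z',np.percentile(f[:,2],[3,97]).round(1))
t=np.array([530.5,274,24]); print('tablet in tool',((t-p)@R).round(1))
E
python3 jw.py; python3 - <<'E'
from h import *
a=ld('scene')['color'][215:335,290:430]; b=ld('side')['color'][150:250,190:310]
cv2.imwrite('pics/j5.png',np.hstack([cv2.resize(a,(408,350)),cv2.resize(b,(390,350))]))
E
```

```text
8.47 [438.9 300.8  99. ] [[-0.971, 0.239, -0.007], [0.239, 0.971, -0.004], [0.006, -0.005, -1.0]] F [-0.9 -0.4 -2.1] 54.7
scene 121 tip x -104.2 jaw outer y [-29.4  34.1] z [ 2.2 24.3]
side 31 tip x -99.2 jaw outer y [-36.4  14.8] z [ 5.4 25.9]
tablet in tool [-95.8  -3.7  74.5]
```

View pics/j5.png

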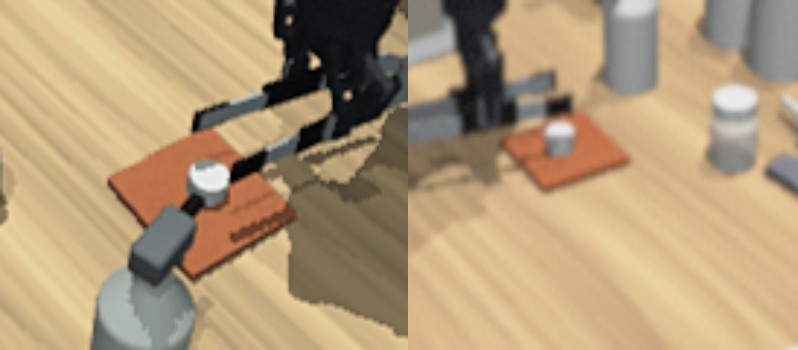

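send_rows(moves="0 -0.4 0 -8 -6 0 0.36;0 0 0 0 0 10 0.36;0 0 0 0 0 12 0.36;0 0 0 0 0 8 0.36;0 0 0 0 0 0 0.36")

```text
t: 8.98
position: [448.9, 282.8, 66.2]
eef_rot: [[-0.968, 0.249, 0.001], [0.249, 0.968, -0.008], [-0.003, -0.008, -1.0]]
contact_force: [-1.2, 0.0, -1.5]
finger_gap: 54.6
```

```bash
python3 jw.py
```

```text
8.98 [448.9 282.8  66.2] [[-0.968, 0.249, 0.001], [0.249, 0.968, -0.008], [-0.003, -0.008, -1.0]] F [-1.2  0.  -1.5] 54.6
scene 125 tip x -104.5 jaw outer y [-29.2  33.9] z [ 2.  25.8]
side 33 tip x -99.2 jaw outer y [-35.   15.1] z [ 7.  27.8]
tablet in tool [-81.1  12.1  42.4]
```

send_rows(moves="-0.4 0.2 0 7 10 0 0.36;0 0 0 0 0 0 0.36")

```text
t: 9.25
position: [445.2, 295.2, 67.7]
eef_rot: [[-0.968, 0.25, 0.001], [0.25, 0.968, 0.001], [-0.0, 0.001, -1.0]]
contact_force: [0.4, 0.9, -1.3]
finger_gap: 54.7
```

```bash
python3 jw.py
```

```text
9.25 [445.2 295.2  67.7] [[-0.968, 0.25, 0.001], [0.25, 0.968, 0.001], [-0.0, 0.001, -1.0]] F [ 0.4  0.9 -1.3] 54.7
scene 115 tip x -104.6 jaw outer y [-28.8  34.2] z [ 1.6 25.4]
side 33 tip x -100.8 jaw outer y [-38.3 -23. ] z [ 5.7 26.8]
tablet in tool [-87.9   0.8  43.8]
```

send_rows(moves="0 0 0 0 0 8 0.36;0 0 0 0 0 8 0.36;0 0 0 0 0 0 0.36")

```text
t: 9.6
position: [446.0, 294.4, 51.3]
eef_rot: [[-0.968, 0.25, 0.003], [0.25, 0.968, 0.001], [-0.002, 0.002, -1.0]]
contact_force: [-2.0, -0.1, -1.5]
finger_gap: 54.8
```

```bash
python3 jw.py; python3 - <<'E'
from h import *
a=ld('scene')['color'][235:315,320:410]; b=ld('side')['color'][160:230,210:280]
cv2.imwrite('pics/j6.png',np.hstack([cv2.resize(a,(430,382),interpolation=2),cv2.resize(b,(360,382),interpolation=2)]))
E
```

```text
9.6 [446.  294.4  51.3] [[-0.968, 0.25, 0.003], [0.25, 0.968, 0.001], [-0.002, 0.002, -1.0]] F [-2.  -0.1 -1.5] 54.8
scene 125 tip x -104.3 jaw outer y [-29.1  34.4] z [ 2.3 26.7]
side 32 tip x -99.5 jaw outer y [-34.4  15.7] z [ 8.8 29.2]
tablet in tool [-86.8   1.3  27.5]
```

View pics/j6.png

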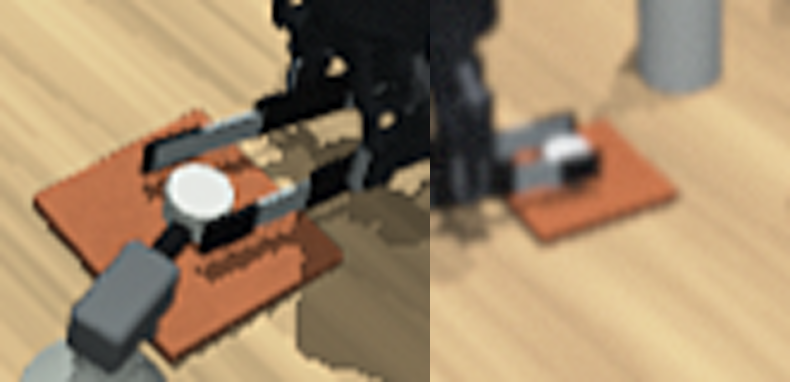

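send_rows(moves="0 0 0 0 0 8 0.36;0 0 0 0 0 0 0.36;0 0 0 0 0 0 0.4;0 0 0 0 0 0 0.44;0 0 0 0 0 0 0.48;0 0 0 0 0 0 0.54;0 0 0 0 0 0 0.7;0 0 0 0 0 0 0.8", squeeze=40)

```text
t: 10.37
position: [446.7, 294.2, 43.6]
eef_rot: [[-0.968, 0.251, 0.003], [0.251, 0.968, 0.002], [-0.003, 0.002, -1.0]]
contact_force: [0.2, -0.5, -2.0]
finger_gap: 44.3
```

send_rows(moves="0 0 0 0 0 0 0.8;0 0 0 0 0 0 0.8")

```text
t: 10.53
position: [446.7, 294.2, 43.7]
eef_rot: [[-0.968, 0.251, 0.003], [0.251, 0.968, 0.002], [-0.003, 0.003, -1.0]]
contact_force: [0.4, -0.3, -2.2]
finger_gap: 43.9
```

```bash
python3 jw.py
```

```text
10.53 [446.7 294.2  43.7] [[-0.968, 0.251, 0.003], [0.251, 0.968, 0.002], [-0.003, 0.003, -1.0]] F [ 0.4 -0.3 -2.2] 43.9
scene 113 tip x -103.9 jaw outer y [-20.5  25.2] z [ 4.8 29.1]
side 27 tip x -99.1 jaw outer y [-25.3 -14.1] z [12.5 27.8]
tablet in tool [-86.1   1.4  19.9]
```

Gap 43.9 mm: the tongs have closed on the tablet. Lifting.

send_rows(moves="0 0 0 0 0 -6 0.8;0 0 0 0 0 -12 0.8;0 0 0 0 0 -18 0.8;0 0 0 0 0 -20 0.8;0 0 0 0 0 -22 0.8;0 0 0 0 0 -22 0.8;0 0 0 0 0 -22 0.8;0 0 0 0 0 -18 0.8")

```text
t: 11.3
position: [444.7, 291.4, 192.0]
eef_rot: [[-0.968, 0.253, -0.001], [0.253, 0.968, -0.003], [-0.0, -0.003, -1.0]]
contact_force: [0.4, -0.3, -1.8]
finger_gap: 44.0
```

send_rows(moves="0 0 0 0 0 -12 0.8;0 0 0 0 0 -6 0.8;0 0 0 0 0 0 0.8;0 0 0 0 0 0 0.8;0 0 0 0 0 0 0.8;0 0 0 0 0 0 0.8")

```text
t: 11.8
position: [445.5, 291.4, 217.3]
eef_rot: [[-0.967, 0.254, 0.004], [0.254, 0.967, 0.003], [-0.003, 0.004, -1.0]]
contact_force: [-0.1, -0.3, -2.8]
finger_gap: 44.4
```

```bash
python3 jw.py; python3 - <<'E'
from h import *
s=ld('scene');P=cloud(s,'scene'); h=cv2.cvtColor(s['color'],cv2.COLOR_BGR2HSV)
m=(abs(P[...,0]-530)<60)&(abs(P[...,1]-274)<60)&(P[...,2]>50)&(h[...,1]<50)&(h[...,2]>170); q=P[m]; print('tablet',len(q),q.mean(0).round(),q[:,2].min().round(),q[:,2].max().round())
m=(P[...,0]>450)&(P[...,0]<600)&(P[...,1]>-390)&(P[...,1]<-240)&(P[...,2]>66)&(P[...,2]<250); print('lid z',np.percentile(P[m][:,2],[2,50,98]).round(1))
cv2.imwrite('pics/f7.png',cv2.resize(s['color'],(784,588)))
print('qvel',np.abs(robot.get_state()['qvel']).max())
E
```

```text
11.8 [445.5 291.4 217.3] [[-0.967, 0.254, 0.004], [0.254, 0.967, 0.003], [-0.003, 0.004, -1.0]] F [-0.1 -0.3 -2.8] 44.4
scene 146 tip x -103.7 jaw outer y [-20.6  25.3] z [ 4.  26.8]
side 34 tip x -101.0 jaw outer y [-28.8  21.5] z [ 7.3 28.6]
tablet in tool [-86.1   4.  193.6]
tablet 152 [525. 270. 224.] 191.0 600.0
lid z [68.6 76.2 80. ]
qvel 0.00227847574473709
```

View pics/f7.png

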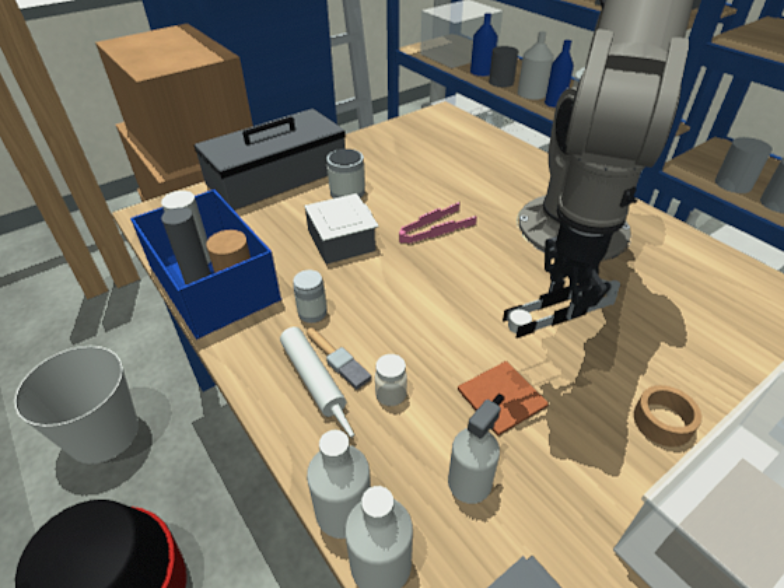

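The tablet (519,320) is held in the jaws about 190 mm up and the tile is empty. The lid (340,215) is shut, and everything else is where it was. Handing in.

```bash
python3 -c "
from rig import robot
print(robot.hand_in())"; python3 st.py
```

```text
the job is handed in; nothing more can be done
None
the job is handed in; nothing more can be done
```

The lid is shut and the tablet is held still in the squeezed tongs about 19 cm above the bench. I handed the job in at about 12 s.

- **Lid:** I pushed it shut with the closed fingers, ending at about 16 N. Its median top height read 76.2 mm just after closing and again at the end, against 77 mm expected.
- **Tablet:** I gripped the tongs by their panels, lowered the jaws around the tablet, closed them and lifted. Only the tongs went near the tablet.
- **Last checks:** The finger opening was 44.4 mm, against 45 mm expected with the tablet held. Joint speeds were about 0.002 rad/s. In the final picture the tile is empty, and the other things look undisturbed by eye.
- **Disagreements:** The side and scene cameras differed by a few millimetres on the tablet and jaw positions. The final tablet height fit also picked up stray pixels (maximum 600 mm), so I relied on its lowest reading (191 mm), the arm pose and the picture. After hand-in the robot gave no further readings.

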